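# Sort the specimens that came in into the trays for their kind

### The arm

A 6-joint arm with a two-finger parallel gripper is mounted at the origin on the work surface. World frame = base frame: x ahead of the robot, y to its left, z up, the work surface at z = 0. Lengths are in mm, angles in rad, forces in N, time in s.
With the tool pointing down it reaches from about 300 to 825 mm from the base axis. Payload 5.4 kg.
Tool frame: the origin (TCP) lies midway between the tips of the shut fingers; the grasp point (between the pads) lies 19 mm behind it; z points along the fingers, y is the line along which they close (so a half turn about z gives the same grasp; the last joint's range is limited). The gripper opens to 92 mm and grips with 3 to 60 N. Pads are 20 mm wide; open, the fingers measure 128 mm over their backs; the gripper's body (75 mm by 189 mm) begins 69 mm behind the grasp point.
Start: joints at [0.915, 0.158, 1.597, -0, 1.386, -0.21], TCP at [247.935, 518.781, 214.601] pointing down, gripper open.
Joint ranges: [-2.91, 2.91], [-0.94, 2.29], [0.18, 2.7], [-1.29, 4.43], [0.17, 2.64], [-3, 3]. Speed limits (rad/s): [2.57, 2.57, 3.14, 3.14, 3.14, 3.14].

### API

Orientations are given as a unit quaternion [x, y, z, w].
In Python, from station import robot gives the robot as it stands.
- The arm moves only by the tool apply_moves, never from a script. Its argument "commands" is a list that holds one entry, the list of rows, each a list of 6 numbers: the shift along the world's x, y, z in m, then the turn, a rotation vector about the world's x, y, z in rad. In form: [[[tx, ty, tz, rx, ry, rz], ...]]. A call has 1 to 5 rows; each row shifts and turns the commanded pose from where the row before left it; what a row does not reach is not made up. A row lasts 1/12 s, in which the tool goes at most 41.7 mm and 7.16 degrees, less where a joint would pass 70% of its speed; a pose out of reach is approached as far as the arm can. A call with a gripper value outside its range is refused whole. "claw" is the closure, from 0 (fully open) to 1 (shut), set as the call begins (left out, the last holds). The fingers move at their own pace and stop on an object; the grip force is fixed at half the most. Time passes only in rows, so rows that do not move let the fingers close. It gives the time, the measured TCP pose, the force, the opening and the grip force at its end, in the units of the state.
- robot.state(): the state, without advancing time (a new reading comes with each control period).
- robot.grab_frame(name): name is "scene" or "top" or "wrist"; returns the picture (400x640x3 uint8, blue, green, red); there is no depth.
- robot.camera_model(name): a dict with "fx", "fy", "cx", "cy" (pixels), "rvec" (rotation vector, rad) and "tvec" (3), from world to camera coordinates, as OpenCV has them. Camera axes: x right, y down, z forward; pixel columns grow to the right and rows downward; lengths in mm; the calibration is good to about 2 mm. A picture is of the moment at which its call begins: read the wrist's pose just before it. camera_model takes no time and is no camera call; for the wrist camera it gives the pose at the moment of the call.
- robot.job_done(): hands the job in; it is judged then, once.
The state is a dict: "clock": time; "joint_pos": joint angles; "qvel": joint speeds; "joint_torque": joint torques, N m; "eef_pos": TCP position; "eef_rot": TCP orientation; "ft_force": force on the tool from outside, world axes, zero at the start; "ft_torque": the same for the moment, N m; "opening": opening from 0.0 (shut) to 1.0 (fully open); "gripper_force": force on a finger pad.
Only numpy, scipy, OpenCV 4.12 (cv2) and the standard library are available. Lean on these libraries where they do the work, as an engineer would, in place of code of your own. Each camera call takes 0.05 s, during which the arm holds its last target. There are 200 camera calls.

### The job

Sort the specimens on this laboratory bench: stand the two screw-lid jars in the grey carrier, one in each bay, lay the two capped tubes flat and lengthwise in the steel tray, clear of each other, and lay the flat slide mailer in the middle of the plywood tray, lengthwise with it. The mailer has been pushed part-way under the balance: draw it out without shifting the balance, and keep the jars upright all the time.

Things in the scene. Friction and masses are not known exactly. Their poses are not given: they have to be found in the camera images.
- jar_a: One white screw-lid specimen jar with a paper label, standing upright: body 56 mm across, ribbed lid 60 mm across and the top 14 mm of it, 68 mm tall, about 90 g. Origin: centre of its underside; z up.
- jar_b: The other, like the first: white screw-lid specimen jar with a paper label, standing upright: body 56 mm across, ribbed lid 60 mm across and the top 14 mm of it, 68 mm tall, about 90 g. Origin: centre of its underside; z up.
- tube_a: One capped sample tube lying on the bench, paper label on glass, 16 mm thick, 100 mm long with a 18 mm long cap, about 22 g; flats on the cap keep it from rolling. Origin: on the tube's axis at mid-length, 8 mm above what it lies on; x runs along the tube to the cap, y across it (z may point any way once it has rolled).
- tube_b: The other, like the first: capped sample tube lying on the bench, paper label on glass, 16 mm thick, 100 mm long with a 18 mm long cap, about 22 g; flats on the cap keep it from rolling. Origin: on the tube's axis at mid-length, 8 mm above what it lies on; x runs along the tube to the cap, y across it (z may point any way once it has rolled).
- mailer: flat white closed plastic slide mailer (a case for microscope slides), 85 mm long (x), 32 mm wide (y), 10 mm thick, about 35 g. It lies flat on the bench, its far end (+x) under the front of the balance, about 45 to 53 mm of its near end (-x) sticking out towards the robot. Origin: centre of its underside.
- jar_carrier: fixed grey plastic carrier, open on top, 184 mm long (x), 96 mm wide (y), walls 32 mm high and 4 mm thick, floor 4 mm thick, with one cross wall of the same height in the middle: two bays, each 86 x 88 mm inside, centred 45 mm either side of the origin along x. Origin: centre of its underside.
- tube_tray: fixed shallow stainless steel tray without divisions, 150 mm long (x), 146 mm wide (y), with a rim 16 mm high (18 mm over its bead) and 3 mm thick all round, floor 3 mm thick: 144 x 140 mm inside. Tubes lie along its x, side by side. Origin: centre of its underside.
- slide_tray: fixed plywood slide tray: a flat board 150 mm long (x), 110 mm wide (y), 4 mm thick, with a rail 5 mm wide and 12 mm high (over the bench) along each long side, 100 mm clear between them, ends open; a darker patch of 94 x 40 mm marks its middle. The mailer lies along its x. Origin: centre of its underside.
- balance: laboratory balance, loose, 200 mm deep (x), 190 mm wide (y), about 0.95 kg, on four rubber feet (22 mm across, 20 and 180 mm behind its front, 80 mm either side); its bottom is 17 mm over the bench, 7 mm over the mailer. Front 70 mm: control panel, 55 mm high; then a round steel pan, top at 67 mm. Origin: below the middle of its front edge, on the bench; the front faces -x.

How it is judged (in metres and radians):
At the end, for the whole second after the job is handed in: Jars upright, one in each bay; tubes flat on the steel tray's floor, within 0.4 rad of its length, middles over 22 mm apart; mailer flat on the plywood tray, centred within 20 mm in x and y and 0.3 rad of lengthwise; balance within 12 mm of its start; all at rest (y of jar_a in the frame of jar_carrier between -0.02 and 0.02 m and z of jar_a in the frame of jar_carrier between -0.002 and 0.01 m and angle between each of jar_a, jar_b's own z axis and vertical below 0.12 rad and y of jar_b in the frame of jar_carrier between -0.02 and 0.02 m and z of jar_b in the frame of jar_carrier between -0.002 and 0.01 m and ((x of jar_a in the frame of jar_carrier between 0.025 and 0.066 m and x of jar_b in the frame of jar_carrier between -0.066 and -0.025 m) or (x of jar_b in the frame of jar_carrier between 0.025 and 0.066 m and x of jar_a in the frame of jar_carrier between -0.066 and -0.025 m)) and x of tube_a in the frame of tube_tray between -0.023 and 0.023 m and y of tube_a in the frame of tube_tray between -0.063 and 0.063 m and z of tube_a in the frame of tube_tray between 0.006 and 0.015 m and angle between the x axis of each of tube_a, tube_b and the x axis of tube_tray, either way round below 0.4 rad and x of tube_b in the frame of tube_tray between -0.023 and 0.023 m and y of tube_b in the frame of tube_tray between -0.063 and 0.063 m and z of tube_b in the frame of tube_tray between 0.006 and 0.015 m and x of mailer in the frame of slide_tray between -0.02 and 0.02 m and y of mailer in the frame of slide_tray between -0.02 and 0.02 m and z of mailer in the frame of slide_tray between 0.001 and 0.008 m and angle between mailer's own z axis and vertical below 0.1 rad and angle between the x axis of mailer and the x axis of slide_tray, either way round below 0.3 rad and linear speed of each of jar_a, jar_b, tube_a, tube_b, mailer below 0.02 m/s and distance of balance from where it was at the start of the episode below 0.012 m and distance between tube_a and tube_b above 0.022 m); the robot touches nothing.
It fails at once if a jar tipped by more than 0.5 rad (angle between any of jar_a, jar_b's own z axis and vertical above 0.5 rad).
It fails at once if the balance shifted by more than 12 mm or tilted by more than 0.1 rad (distance of balance from where it was at the start of the episode above 0.012 m or angle between balance's own z axis and vertical above 0.1 rad).
It also fails if it takes over 131 s, if anything falls off the work surface, if the arm or the gripper's body presses on something with over 40 N, if the wrist force passes 120 N, or if a joint passes its speed limit or range.

## Working session

There is one attempt and no reset: what is moved stays moved. The work goes in short steps, Python scripts to look and compute and a tool call to move; the robot and the scene stay as the last step left them, time stands still between calls to the robot, and variables do not carry over. Pictures are saved under pics/ and viewed, at most 14 in all, crops included, and the job is handed in when it is done.

Besides the shell and the picture viewer there is one more tool, called after ">>>" by a JSON object that holds its "api" and its "payload". apply_moves: Moves the arm, as the interface text tells. Its arguments: {"type":"object","properties":{"commands":{"type":"array","items":{"type":"array","items":{"type":"array","items":{"type":"number"}}}},"claw":{"type":"number"}},"required":["commands"]}

```bash
ls; mkdir -p pics; python3 - <<'E'
from station import robot
import cv2
s=robot.state();print(s)
for n in("top","scene"):
    cv2.imwrite(f"pics/{n}0.png",robot.grab_frame(n));print(n,robot.camera_model(n))
print(robot.camera_model("wrist"))
E
```

```text
pics
{'clock': 0.0, 'joint_pos': array([ 9.14879588e-01,  1.59082642e-01,  1.59821955e+00,  8.54968490e-06,
        1.38620277e+00, -2.10098752e-01]), 'qvel': array([-1.35411058e-03,  4.58156242e-05, -3.02080599e-04,  3.52835777e-04,
       -1.22784537e-03,  9.57236360e-04]), 'joint_torque': array([ 1.38181513e-03, -3.85558712e+01, -3.22118104e+01,  7.04524247e-02,
        3.76009208e-02, -1.47522669e-04]), 'eef_pos': array([247.56247422, 518.28256534, 213.60640957]), 'eef_rot': array([ 2.21068243e-01,  9.75257872e-01, -8.66148572e-04, -4.05020068e-04]), 'ft_force': array([ 0.40535933, -0.07970373,  0.06885899]), 'ft_torque': array([ 0.03742751, -0.03348571, -0.00250413]), 'gripper_force': 0.0, 'opening': 0.996191623107364}
top {'fx': 392.0663352427794, 'fy': 392.0663352427794, 'cx': 315.38074619489885, 'cy': 201.12539309602917, 'rvec': array([ 2.18926042, -2.13562594,  0.15587092]), 'tvec': array([-10.56156814, 572.25971725, 888.28136273])}
scene {'fx': 513.0093076991094, 'fy': 513.0093076991094, 'cx': 330.874524171467, 'cy': 193.88124973769325, 'rvec': array([ 2.37151793,  1.01338092, -0.31745265]), 'tvec': array([-404.33898346, -311.48935323, 1507.7453936 ])}
{'fx': 277.33723625543837, 'fy': 277.33723625543837, 'cx': 323.0840140724737, 'cy': 200.73517817013996, 'rvec': array([-2.43762793, -1.53919732, -0.22440257]), 'tvec': array([-573.27847644,  -34.54267031,  392.32697491])}
```

View pics/top0.png

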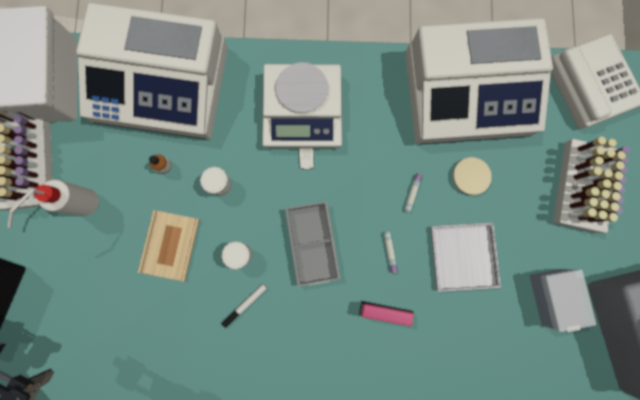

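View pics/scene0.png

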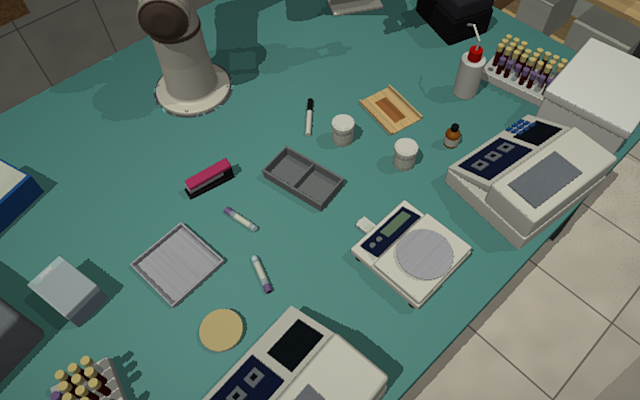

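The top view shows the jar lids at (214,181) and (236,256), the carrier at (313,244), the steel tray at (465,257) and the plywood patch at (169,246). The tubes are at (413,192) and (391,252), and the mailer end is at (307,158), under the balance front. The scene view agrees.

```bash
cat > h.py <<'E'
import cv2,numpy as np
from station import robot
def ray(cam,px,z):
    K=np.array([[cam['fx'],0,cam['cx']],[0,cam['fy'],cam['cy']],[0,0,1]])
    R=cv2.Rodrigues(np.array(cam['rvec']))[0];t=np.array(cam['tvec'])
    px=np.atleast_2d(px).astype(float);d=np.c_[px,np.ones(len(px))]@np.linalg.inv(K).T@R
    c=-R.T@t
    return c+d*((z-c[2])/d[:,2])[:,None]
def rect(mask,cam,z,amin=30):
    out=[]
    for c in cv2.findContours(mask.astype(np.uint8)*255,cv2.RETR_EXTERNAL,cv2.CHAIN_APPROX_NONE)[0]:
        if cv2.contourArea(c)<amin: continue
        w=ray(cam,c[:,0,:],z)[:,:2].astype(np.float32)
        (x,y),(a,b),an=cv2.minAreaRect(w)
        if a<b:a,b,an=b,a,an+90
        m=c[:,0,:].mean(0)
        out.append((m.round(),np.round([x,y,a,b,(an+90)%180-90],1)))
    return out
def proj(cam,p):
    K=np.array([[cam['fx'],0,cam['cx']],[0,cam['fy'],cam['cy']],[0,0,1]])
    return cv2.projectPoints(np.array(p,float).reshape(-1,1,3),np.array(cam['rvec']),np.array(cam['tvec']),K,None)[0][:,0]
E
python3 - <<'E'
from h import *
im=cv2.imread('pics/top0.png');cam=robot.camera_model('top')
for n,p,z in[('jar1',(214,181),68),('jar2',(236,256),68),('carr',(313,244),32),('steel',(465,257),18),('ply',(169,246),4),('t1',(413,192),8),('t2',(391,252),8),('mail',(307,158),10),('balF',(303,147),17),('base',(0,0),0)]:
    print(n,ray(cam,p,z)[0].round())
print(proj(cam,[0,0,0]))
hsv=cv2.cvtColor(im,cv2.COLOR_BGR2HSV)
teal=(hsv[...,0]>70)&(hsv[...,0]<95)&(hsv[...,1]>70)
hsv_l=lambda x0,y0,x1,y1,z:(lambda m:rect(m,cam,z))( (~teal)&(np.add.outer(np.arange(400)*0,np.arange(640))>=x0)&(np.arange(640)<x1)[None]&(np.arange(400)>=y0)[:,None]&(np.arange(400)<y1)[:,None])
for b,z in[((130,200,205,290),8),((195,160,235,200),60),((218,238,255,275),60),((280,195,345,290),32),((425,215,505,295),18),((400,168,428,215),8),((380,228,402,275),8),((296,148,318,175),10)]:
    print(b,hsv_l(*b,z))
E
```

```text
jar1 [609. 237.  68.]
jar2 [440. 178.  68.]
carr [472.   7.  32.]
steel [ 450. -356.   18.]
ply [459. 351.   4.]
t1 [ 605. -235.    8.]
t2 [ 458. -181.    8.]
mail [682.  26.  10.]
balF [708.  37.  17.]
base [1081.  831.    0.]
[[310.7191204  453.70726587]]
(130, 200, 205, 290) [(array([168., 246.]), array([462. , 351. , 160.1, 122.3,  -9.6]))]
(195, 160, 235, 200) [(array([215., 181.]), array([609.2, 235.1,  79.8,  67.9,  47.7]))]
(218, 238, 255, 275) [(array([236., 255.]), array([443.1, 180.3,  69. ,  68.8,  47.2]))]
(280, 195, 345, 290) [(array([312., 243.]), array([474.2,   8.7, 194.4, 107.2,  11. ]))]
(425, 215, 505, 295) [(array([465., 257.]), array([ 451.9, -356.4,  163.2,  159.8,    4.7]))]
(400, 168, 428, 215) [(array([413., 192.]), array([ 604.7, -235.5,  107. ,   23.2,  -18.5]))]
(380, 228, 402, 275) [(array([390., 252.]), array([ 458. , -179.3,  106.1,   23.9,   10.7]))]
(296, 148, 318, 175) [(array([306., 157.]), array([679.8,  27.5,  55.4,  51.9,   1.6]))]
```

>>> {"api": "apply_moves", "payload": {"commands": [[[0.03,-0.0235,0,0,0,0.053],[0.03,-0.0235,0,0,0,0.053],[0.03,-0.0235,0,0,0,0.053],[0.03,-0.0235,0,0,0,0.053],[0.03,-0.0235,0,0,0,0.053]]], "claw": 0}}

```text
clock: 0.52
eef_pos: [398.8, 399.9, 214.2]
eef_rot: [0.089, 0.996, -0.0, -0.0]
ft_force: [-0.1, 0.3, -0.5]
opening: 1.001
gripper_force: 0.0
```

>>> {"api": "apply_moves", "payload": {"commands": [[[0.03,-0.0235,0,0,0,0.053],[0.03,-0.0235,0,0,0,0.053],[0.03,-0.0235,0,0,0,0.053],[0.03,-0.0235,0,0,0,0.053],[0.03,-0.0235,0,0,0,0.053]]]}}

```text
clock: 0.93
eef_pos: [548.9, 282.3, 214.1]
eef_rot: [-0.043, 0.999, -0.0, -0.0]
ft_force: [0.4, 0.5, 0.9]
opening: 0.997
gripper_force: 0.0
```

>>> {"api": "apply_moves", "payload": {"commands": [[[0.03,-0.0235,0,0,0,0.053],[0.03,-0.0235,0,0,0,0.053],[0,0,0,0,0,0],[0,0,0,0,0,0]]]}}

```text
clock: 1.27
eef_pos: [608.7, 235.2, 213.5]
eef_rot: [-0.093, 0.996, 0.0, -0.001]
ft_force: [-0.4, 0.6, -0.6]
opening: 1.0
gripper_force: 0.0
```

```bash
cat >> h.py <<'E'
def yaw(q):
    from scipy.spatial.transform import Rotation as Ro
    y=Ro.from_quat(q).as_matrix()[:,1];return round(float(np.degrees(np.arctan2(y[1],y[0]))%180),1)
def snap(fn):
    s=robot.state();cam=robot.camera_model('wrist');im=robot.grab_frame('wrist')
    cv2.imwrite(f'pics/{fn}.png',im);np.save(f'pics/{fn}.npy',cam,allow_pickle=True)
    print('clock',round(s['clock'],2),'tcp',s['eef_pos'].round(1),'yaw',yaw(s['eef_rot']),'open',round(s['opening'],3),'q',s['joint_pos'].round(2))
    return s,cam,im
E
python3 - <<'E'
from h import *
s,cam,im=snap('w1')
R=cv2.Rodrigues(cam['rvec'])[0];print(-R.T@cam['tvec'],R[2])
E
```

```text
clock 1.27 tcp [608.7 235.2 213.5] yaw 100.7 open 1.0 q [ 0.18  0.36  1.36  0.    1.42 -1.57]
[528.89667222 219.21748103 383.73866954] [ 0.28294303  0.05252638 -0.95769735]
```

View pics/w1.png

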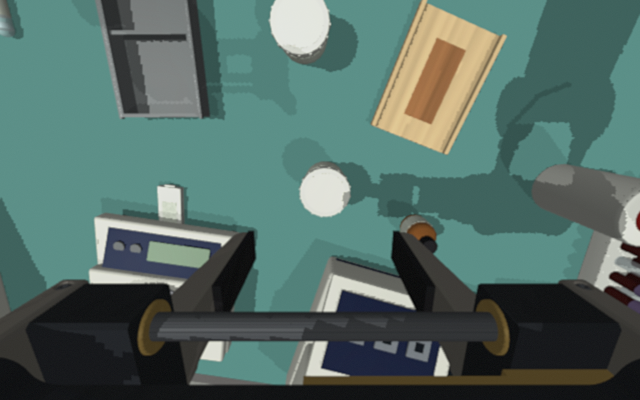

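The wrist view looks back towards the robot. Lid of jar 1 at (325,191), jar 2 at (300,25), plywood patch at (436,80), mailer end at (171,203) and the carrier at the upper left, around (152,50).

```bash
python3 - <<'E'
from h import *
im=cv2.imread('pics/w1.png');cam=np.load('pics/w1.npy',allow_pickle=True).item()
hsv=cv2.cvtColor(im,cv2.COLOR_BGR2HSV)
def box(m,x0,y0,x1,y1):
    o=np.zeros_like(m);o[y0:y1,x0:x1]=m[y0:y1,x0:x1];return o
white=(hsv[...,1]<40)&(hsv[...,2]>190)
print('jar1',rect(box(white,290,155,365,225),cam,68))
print('mailer',rect(box(white,150,175,195,222),cam,10,100))
patch=(hsv[...,0]<14)&(hsv[...,1]>90)&(hsv[...,2]>80)
print('patch',rect(box(patch,390,20,480,140),cam,4,200))
wood=(hsv[...,0]<28)&(hsv[...,1]>45)
print('ply',rect(box(wood,365,0,515,160),cam,6,500))
for p in[(162,187),(180,187),(183,222),(160,222)]:print(p,im[p[1],p[0]],ray(cam,p,10)[0].round(1))
for p in[(96,219),(221,243)]:print('balance front top?',ray(cam,p,55)[0].round(1))
# carrier corner pixels
print('carrier far edge',ray(cam,[(122,117),(208,117)],32).round(1))
E
```

```text
jar1 [(array([324., 192.]), array([612.1, 234.9,  58.4,  55.1,  -8.5]))]
mailer [(array([169., 201.]), array([681.6,  26.3,  49.1,  31.1,   4.9]))]
patch []
ply [(array([436.,  77.]), array([460.4, 349.4, 152.3, 113. ,  -9.8]))]
(162, 187) [204 212 210] [661.6  16.4  10. ]
(180, 187) [85 90 83] [656.9  41.   10. ]
(183, 222) [74 76 71] [708.5  47.4  10. ]
(160, 222) [92 98 97] [714.7  14.8  10. ]
balance front top? [703.4 -40.2  55. ]
balance front top? [707.1 117.8  55. ]
carrier far edge [[574.1 -21.4  32. ]
 [554.6  81.4  32. ]]
```

>>> {"api": "apply_moves", "payload": {"commands": [[[0.001,0,-0.035,0,0,0],[0.001,0,-0.035,0,0,0],[0,0,-0.035,0,0,0],[0,0,-0.035,0,0,0],[0,0,-0.03,0,0,0]]]}}

```text
clock: 1.73
eef_pos: [607.5, 238.2, 42.2]
eef_rot: [-0.096, 0.995, 0.0, -0.001]
ft_force: [0.1, 0.7, -0.3]
opening: 1.002
gripper_force: 0.0
```

>>> {"api": "apply_moves", "payload": {"commands": [[[0,0,0,0,0,0],[0,0,0,0,0,0],[0,0,0,0,0,0],[0,0,0,0,0,0],[0,0,0,0,0,0]]], "claw": 1}}

```text
clock: 2.15
eef_pos: [611.8, 237.4, 47.6]
eef_rot: [-0.095, 0.995, 0.0, 0.002]
ft_force: [0.1, -0.0, -0.1]
opening: 0.661
gripper_force: 0.0
```

>>> {"api": "apply_moves", "payload": {"commands": [[[0,0,0,0,0,0],[0,0,0,0,0,0],[0,0,0,0,0,0]]]}}

```text
clock: 2.4
eef_pos: [611.8, 237.4, 47.6]
eef_rot: [-0.095, 0.995, 0.0, 0.002]
ft_force: [-1.2, 0.5, 6.2]
opening: 0.644
gripper_force: 30.0
```

>>> {"api": "apply_moves", "payload": {"commands": [[[0,0,0.02,0,0,0],[0,0,0.025,0,0,0],[0,0,0.025,0,0,0],[-0.01,-0.025,0.01,0,0,0],[-0.01,-0.025,0,0,0,0]]]}}

```text
clock: 2.82
eef_pos: [592.6, 187.3, 129.4]
eef_rot: [-0.096, 0.995, 0.0, 0.004]
ft_force: [-0.6, -1.6, -0.1]
opening: 0.648
gripper_force: 30.0
```

>>> {"api": "apply_moves", "payload": {"commands": [[[-0.012,-0.03,0,0,0,0],[-0.012,-0.03,0,0,0,0],[-0.012,-0.03,0,0,0,0],[-0.012,-0.03,0,0,0,0],[-0.012,-0.025,0,0,0,0]]]}}

```text
clock: 3.23
eef_pos: [529.4, 40.0, 125.3]
eef_rot: [-0.095, 0.996, -0.0, 0.001]
ft_force: [0.6, 0.3, 0.0]
opening: 0.64
gripper_force: 30.0
```

>>> {"api": "apply_moves", "payload": {"commands": [[[-0.01,-0.018,0,0,0,0],[-0.005,-0.008,0,0,0,0],[0,0,0,0,0,0],[0,0,0,0,0,0]]]}}

```text
clock: 3.57
eef_pos: [515.4, 16.0, 125.1]
eef_rot: [-0.095, 0.996, 0.0, 0.001]
ft_force: [0.2, 0.3, -0.7]
opening: 0.644
gripper_force: 30.0
```

```bash
python3 - <<'E'
from h import *
s,cam,im=snap('w2')
cv2.imwrite('pics/t2.png',robot.grab_frame('top'))
E
```

```text
clock 3.57 tcp [515.4  16.  125.1] yaw 100.9 open 0.644 q [-0.2   0.09  1.85  0.    1.19 -1.96]
```

View pics/w2.png

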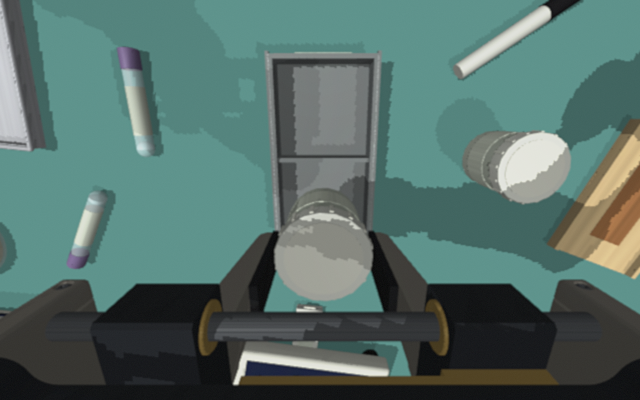

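The held jar hangs over the far bay. The carrier's outer rim corners are near (266,54) and (382,54), and the cross wall is at (278–374,158).

```bash
python3 - <<'E'
from h import *
cam=np.load('pics/w2.npy',allow_pickle=True).item()
p=ray(cam,[(266,54),(382,54),(278,158),(374,158)],32)[:,:2];print(p.round(1))
n=(p[0]+p[1])/2;d=p[1]-p[0];u=np.array([d[1],-d[0]])/np.hypot(*d);print(n,np.hypot(*d),np.degrees(np.arctan2(u[1],u[0])))
m=(p[2]+p[3])/2;print('cross',m,'centre from end',n+92*u,'far',n+137*u,'near',n+47*u)
E
```

```text
[[394.3 -58.1]
 [375.5  39.2]
 [480.2 -35.4]
 [463.   53.9]]
[384.90303678  -9.47271444] 99.07832442947327 10.895591271163603
cross [471.60834859   9.2569831 ] centre from end [475.24457671   7.91711487] far [519.43337341  16.42300964] near [431.05578001  -0.58877991]
```

>>> {"api": "apply_moves", "payload": {"commands": [[[0.002,0.001,-0.02,0,0,0],[0,0,-0.025,0,0,0],[0,0,-0.018,0,0,0],[0,0,-0.009,0,0,0],[0,0,0,0,0,0]]]}}

```text
clock: 4.08
eef_pos: [516.5, 18.1, 51.5]
eef_rot: [-0.096, 0.995, 0.001, -0.001]
ft_force: [-0.6, 0.2, 0.1]
opening: 0.645
gripper_force: 30.0
```

>>> {"api": "apply_moves", "payload": {"commands": [[[0,0,0,0,0,0],[0,0,0,0,0,0]]]}}

```text
clock: 4.25
eef_pos: [517.7, 17.2, 53.1]
eef_rot: [-0.095, 0.995, -0.0, 0.001]
ft_force: [1.0, -0.0, -1.0]
opening: 0.648
gripper_force: 30.0
```

>>> {"api": "apply_moves", "payload": {"commands": [[[0,0,-0.0015,0,0,0],[0,0,0,0,0,0]]]}}

```text
clock: 4.42
eef_pos: [517.2, 16.9, 51.3]
eef_rot: [-0.095, 0.995, -0.0, 0.0]
ft_force: [-0.4, 0.3, -0.9]
opening: 0.643
gripper_force: 30.0
```

>>> {"api": "apply_moves", "payload": {"commands": [[[0,0,0,0,0,0],[0,0,0,0,0,0],[0,0,0,0,0,0],[0,0,0,0,0,0]]], "claw": 0}}

```text
clock: 4.75
eef_pos: [517.1, 16.7, 51.3]
eef_rot: [-0.095, 0.995, -0.0, 0.0]
ft_force: [-1.0, -0.5, -0.0]
opening: 0.911
gripper_force: 0.0
```

>>> {"api": "apply_moves", "payload": {"commands": [[[0,0,0.025,0,0,0],[0,0,0.035,0,0,0],[0,0.025,0.03,0,0,0],[-0.01,0.035,0.01,0,0,0],[-0.016,0.035,0,0,0,0]]]}}

```text
clock: 5.17
eef_pos: [494.3, 112.2, 155.6]
eef_rot: [-0.094, 0.996, -0.0, 0.004]
ft_force: [0.0, 1.1, -0.4]
opening: 0.999
gripper_force: 0.0
```

>>> {"api": "apply_moves", "payload": {"commands": [[[-0.02,0.03,0,0,0,0],[-0.02,0.025,0,0,0,0],[-0.01,0.012,0,0,0,0],[0,0,0,0,0,0],[0,0,0,0,0,0]]]}}

```text
clock: 5.58
eef_pos: [440.8, 179.1, 151.3]
eef_rot: [-0.096, 0.995, -0.0, 0.0]
ft_force: [0.2, -0.8, 0.5]
opening: 1.003
gripper_force: 0.0
```

```bash
python3 - <<'E'
from h import *
s,cam,im=snap('w3')
p=proj(cam,[[442,179,68]])[0].astype(int);print(p)
hsv=cv2.cvtColor(im,cv2.COLOR_BGR2HSV);w=(hsv[...,1]<40)&(hsv[...,2]>120)
o=np.zeros_like(w);o[max(p[1]-70,0):p[1]+70,p[0]-70:p[0]+70]=w[max(p[1]-70,0):p[1]+70,p[0]-70:p[0]+70]
print(rect(o,cam,68,300))
E
```

```text
clock 5.58 tcp [440.8 179.1 151.3] yaw 101.0 open 1.003 q [ 0.13 -0.04  1.94 -0.    1.25 -1.63]
[324 206]
[(array([322., 202.]), array([442.1, 178.2,  61.4,  60.3,  -6.5]))]
```

View pics/w3.png

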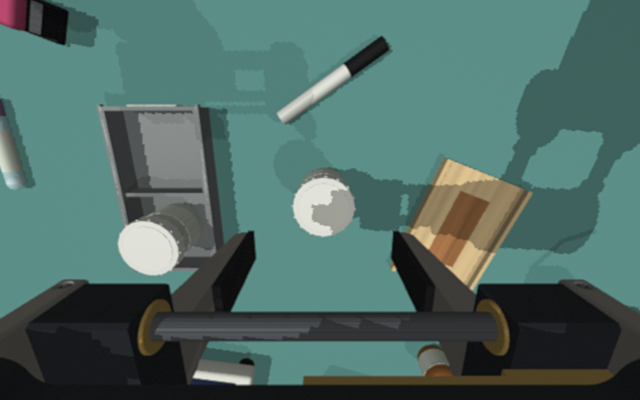

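Jar 1 stands in the far bay at (150,247), and jar 2's lid is at (323,205), midway between the fingers.

>>> {"api": "apply_moves", "payload": {"commands": [[[0.001,-0.001,-0.035,0,0,0],[0,0,-0.035,0,0,0],[0,0,-0.025,0,0,0],[0,0,-0.01,0,0,0],[0,0,0,0,0,0]]]}}

```text
clock: 6.05
eef_pos: [440.4, 176.5, 43.7]
eef_rot: [-0.094, 0.996, -0.0, -0.003]
ft_force: [-0.3, 0.3, -0.2]
opening: 0.998
gripper_force: 0.0
```

>>> {"api": "apply_moves", "payload": {"commands": [[[0,0,0,0,0,0],[0,0,0,0,0,0],[0,0,0,0,0,0],[0,0,0,0,0,0],[0,0,0,0,0,0]]], "claw": 1}}

```text
clock: 6.47
eef_pos: [442.9, 178.0, 47.2]
eef_rot: [-0.095, 0.995, 0.0, 0.001]
ft_force: [0.5, 1.1, 0.1]
opening: 0.659
gripper_force: 0.4
```

>>> {"api": "apply_moves", "payload": {"commands": [[[0,0,0,0,0,0],[0,0,0,0,0,0],[0,0,0,0,0,0]]]}}

```text
clock: 6.72
eef_pos: [442.8, 178.0, 47.2]
eef_rot: [-0.095, 0.995, 0.0, 0.001]
ft_force: [-1.1, 0.5, 6.2]
opening: 0.645
gripper_force: 30.0
```

>>> {"api": "apply_moves", "payload": {"commands": [[[0,0,0.02,0,0,0],[0,0,0.025,0,0,0],[0,0,0.025,0,0,0],[0,-0.015,0.01,0,0,0],[0,-0.025,0,0,0,0]]]}}

```text
clock: 7.13
eef_pos: [443.8, 138.7, 129.1]
eef_rot: [-0.097, 0.995, 0.0, 0.003]
ft_force: [0.3, -0.1, -1.1]
opening: 0.644
gripper_force: 30.0
```

>>> {"api": "apply_moves", "payload": {"commands": [[[-0.002,-0.03,0,0,0,0],[-0.002,-0.03,0,0,0,0],[-0.003,-0.03,0,0,0,0],[-0.003,-0.025,0,0,0,0],[-0.002,-0.015,0,0,0,0]]]}}

```text
clock: 7.55
eef_pos: [429.2, 5.7, 125.8]
eef_rot: [-0.094, 0.996, -0.0, -0.0]
ft_force: [-1.1, 0.1, -1.5]
opening: 0.643
gripper_force: 30.0
```

>>> {"api": "apply_moves", "payload": {"commands": [[[0,-0.007,0,0,0,0],[0,0,0,0,0,0],[0,0,0,0,0,0]]]}}

```text
clock: 7.8
eef_pos: [429.8, 1.2, 125.9]
eef_rot: [-0.095, 0.996, 0.0, -0.0]
ft_force: [0.1, 0.7, -1.3]
opening: 0.646
gripper_force: 30.0
```

>>> {"api": "apply_moves", "payload": {"commands": [[[-0.001,-0.001,-0.02,0,0,0],[0,0,-0.025,0,0,0],[0,0,-0.018,0,0,0],[0,0,-0.009,0,0,0],[0,0,0,0,0,0]]]}}

```text
clock: 8.22
eef_pos: [427.5, 1.2, 52.5]
eef_rot: [-0.096, 0.995, 0.001, -0.002]
ft_force: [-0.5, 0.0, -0.8]
opening: 0.641
gripper_force: 30.0
```

>>> {"api": "apply_moves", "payload": {"commands": [[[0,0,-0.001,0,0,0],[0,0,0,0,0,0],[0,0,0,0,0,0]]]}}

```text
clock: 8.47
eef_pos: [429.9, -0.3, 54.2]
eef_rot: [-0.095, 0.995, -0.0, 0.001]
ft_force: [-0.3, 0.3, -0.4]
opening: 0.649
gripper_force: 30.0
```

>>> {"api": "apply_moves", "payload": {"commands": [[[0,0,-0.0025,0,0,0],[0,0,0,0,0,0],[0,0,0,0,0,0]]]}}

```text
clock: 8.72
eef_pos: [429.4, -0.4, 51.0]
eef_rot: [-0.095, 0.995, -0.0, 0.001]
ft_force: [0.9, -0.3, -0.8]
opening: 0.646
gripper_force: 30.0
```

>>> {"api": "apply_moves", "payload": {"commands": [[[0,0,0,0,0,0],[0,0,0,0,0,0],[0,0,0,0,0,0],[0,0,0,0,0,0]]], "claw": 0}}

```text
clock: 9.05
eef_pos: [428.9, -0.2, 50.6]
eef_rot: [-0.095, 0.995, 0.0, -0.0]
ft_force: [-0.2, -0.7, -0.7]
opening: 0.914
gripper_force: 0.0
```

>>> {"api": "apply_moves", "payload": {"commands": [[[0,0,0.025,0,0,0],[0,0,0.035,0,0,0],[0,-0.025,0.03,0,0,0],[0.005,-0.035,0.01,0,0,0],[0.006,-0.035,0,0,0,0]]]}}

```text
clock: 9.47
eef_pos: [442.2, -97.0, 154.5]
eef_rot: [-0.096, 0.995, -0.002, 0.003]
ft_force: [0.8, -0.1, -0.2]
opening: 0.999
gripper_force: 0.0
```

>>> {"api": "apply_moves", "payload": {"commands": [[[0.006,-0.035,0,0,0,0],[0.006,-0.03,0,0,0,0],[0.005,-0.02,0,0,0,0],[0,0,0,0,0,0],[0,0,0,0,0,0]]], "claw": 0.5}}

```text
clock: 9.88
eef_pos: [456.7, -180.7, 150.4]
eef_rot: [-0.094, 0.996, 0.0, -0.0]
ft_force: [-0.2, 1.3, -0.2]
opening: 0.661
gripper_force: 0.0
```

```bash
python3 - <<'E'
from h import *
s,cam,im=snap('w4')
E
```

```text
clock 9.88 tcp [ 456.7 -180.7  150.4] yaw 100.8 open 0.661 q [-0.62  0.    1.9   0.    1.25 -2.38]
```

View pics/w4.png

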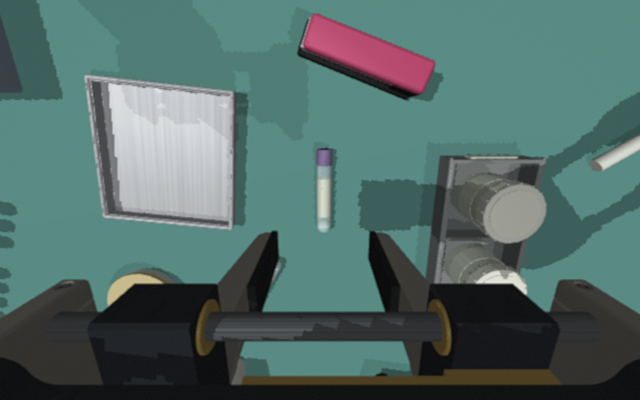

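Both jars stand in the carrier bays. The tube lies at (323,190), cap up, between the open fingers. The steel tray's outer rim corners are near (87,77), (234,91), (232,228) and (103,215).

```bash
python3 - <<'E'
from h import *
im=cv2.imread('pics/w4.png');cam=np.load('pics/w4.npy',allow_pickle=True).item()
hsv=cv2.cvtColor(im,cv2.COLOR_BGR2HSV)
teal=(hsv[...,0]>70)&(hsv[...,0]<95)&(hsv[...,1]>60)
def box(m,x0,y0,x1,y1):
    o=np.zeros_like(m);o[y0:y1,x0:x1]=m[y0:y1,x0:x1];return o
print('tube',rect(box(~teal,305,140,345,235),cam,9))
w=ray(cam,[(87,77),(234,91),(232,228),(103,215)],18)[:,:2];print(w.round(1),w.mean(0),np.linalg.norm(w-np.roll(w,-1,0),axis=1))
d=(w[3]+w[2]-w[0]-w[1])/2;e=(w[0]+w[3]-w[1]-w[2])/2;print(np.degrees(np.arctan2(d[1],d[0])),np.degrees(np.arctan2(e[1],e[0])),np.hypot(*d),np.hypot(*e))
E
```

```text
tube [(array([324., 188.]), array([ 459. , -180.6,   99.7,   16.9,   11.3]))]
[[ 383.7 -437.3]
 [ 369.  -290.9]
 [ 519.6 -278.6]
 [ 531.5 -426.9]] [ 450.94916023 -358.43234028] [147.0716162  151.0209216  148.74607201 148.15926951]
4.3334116026075185 -84.83368946003307 149.5876338028752 147.90180306871952
```

>>> {"api": "apply_moves", "payload": {"commands": [[[0.002,0,-0.035,0,0,0],[0,0,-0.035,0,0,0],[0,0,-0.035,0,0,0],[0,0,-0.02,0,0,0],[0,0,-0.012,0,0,0]]]}}

```text
clock: 10.35
eef_pos: [456.5, -177.0, 10.4]
eef_rot: [-0.096, 0.995, 0.002, -0.002]
ft_force: [-0.5, 0.5, -0.1]
opening: 0.504
gripper_force: 0.0
```

>>> {"api": "apply_moves", "payload": {"commands": [[[0,0,-0.006,0,0,0],[0,0,-0.002,0,0,0],[0,0,0,0,0,0],[0,0,0,0,0,0]]]}}

```text
clock: 10.68
eef_pos: [459.7, -180.3, 6.7]
eef_rot: [-0.095, 0.995, -0.001, 0.001]
ft_force: [-0.4, -0.2, -0.0]
opening: 0.499
gripper_force: 0.0
```

>>> {"api": "apply_moves", "payload": {"commands": [[[0,0,-0.0025,0,0,0],[0,0,0,0,0,0],[0,0,0,0,0,0],[0,0,0,0,0,0],[0,0,0,0,0,0]]], "claw": 1}}

```text
clock: 11.1
eef_pos: [459.1, -180.3, 3.3]
eef_rot: [-0.095, 0.995, -0.0, 0.0]
ft_force: [0.0, 0.4, 1.2]
opening: 0.162
gripper_force: 30.1
```

>>> {"api": "apply_moves", "payload": {"commands": [[[0,0,0,0,0,0],[0,0,0,0,0,0],[0,0,0,0,0,0],[0,0,0,0,0,0]]]}}

```text
clock: 11.43
eef_pos: [459.1, -180.3, 3.3]
eef_rot: [-0.095, 0.995, -0.0, 0.0]
ft_force: [-0.7, -0.0, 1.9]
opening: 0.163
gripper_force: 30.0
```

>>> {"api": "apply_moves", "payload": {"commands": [[[0,0,0.02,0,0,0],[0,0,0.025,0,0,0],[-0.002,-0.02,0.02,0,0,-0.02],[-0.002,-0.03,0,0,0,-0.02],[-0.002,-0.035,0,0,0,-0.02]]]}}

```text
clock: 11.85
eef_pos: [453.8, -265.8, 69.6]
eef_rot: [-0.066, 0.998, -0.001, 0.001]
ft_force: [0.7, 0.8, -0.2]
opening: 0.164
gripper_force: 30.0
```

>>> {"api": "apply_moves", "payload": {"commands": [[[-0.002,-0.035,0,0,0,-0.02],[-0.002,-0.02,0,0,0,-0.02],[-0.001,-0.007,0,0,0,-0.005],[0,0,0,0,0,0],[0,0,0,0,0,0]]]}}

```text
clock: 12.27
eef_pos: [447.7, -326.1, 67.5]
eef_rot: [-0.043, 0.999, 0.001, -0.0]
ft_force: [-0.1, 0.1, -0.3]
opening: 0.167
gripper_force: 30.0
```

>>> {"api": "apply_moves", "payload": {"commands": [[[0,0,-0.03,0,0,0],[0,0,-0.02,0,0,0],[0,0,-0.008,0,0,0],[0,0,0,0,0,0],[0,0,0,0,0,0]]]}}

```text
clock: 12.68
eef_pos: [448.2, -326.3, 10.4]
eef_rot: [-0.043, 0.999, 0.0, -0.0]
ft_force: [-0.2, 0.5, -1.1]
opening: 0.166
gripper_force: 30.0
```

>>> {"api": "apply_moves", "payload": {"commands": [[[0,0,-0.002,0,0,0],[0,0,0,0,0,0],[0,0,0,0,0,0]]]}}

```text
clock: 12.93
eef_pos: [448.4, -327.6, 9.0]
eef_rot: [-0.043, 0.999, -0.001, 0.0]
ft_force: [0.5, -0.1, -0.4]
opening: 0.158
gripper_force: 30.0
```

>>> {"api": "apply_moves", "payload": {"commands": [[[0,0,-0.002,0,0,0],[0,0,0,0,0,0]]]}}

```text
clock: 13.1
eef_pos: [448.1, -327.5, 6.3]
eef_rot: [-0.043, 0.999, -0.0, 0.0]
ft_force: [0.9, -0.4, 0.5]
opening: 0.163
gripper_force: 30.0
```

>>> {"api": "apply_moves", "payload": {"commands": [[[0,0,0,0,0,0],[0,0,0,0,0,0],[0,0,0,0,0,0],[0,0,0,0,0,0]]], "claw": 0.66}}

```text
clock: 13.43
eef_pos: [447.9, -327.2, 6.1]
eef_rot: [-0.043, 0.999, 0.0, -0.0]
ft_force: [0.1, -0.3, 0.5]
opening: 0.342
gripper_force: 0.0
```

>>> {"api": "apply_moves", "payload": {"commands": [[[0,0,0.025,0,0,0],[0,0,0.035,0,0,0],[0.015,0.01,0.035,0,0,-0.05],[0.03,0.018,0.035,0,0,-0.06],[0.03,0.018,0.012,0,0,-0.08]]], "claw": 0.66}}

```text
clock: 13.85
eef_pos: [520.2, -286.1, 148.1]
eef_rot: [0.055, 0.998, -0.003, 0.003]
ft_force: [0.8, 0.0, 0.9]
opening: 0.344
gripper_force: 0.0
```

>>> {"api": "apply_moves", "payload": {"commands": [[[0.03,0.018,0,0,0,-0.08],[0.03,0.016,0,0,0,-0.08],[0.022,0.012,0,0,0,-0.06],[0,0,0,0,0,0],[0,0,0,0,0,0]]], "claw": 0.5}}

```text
clock: 14.27
eef_pos: [600.5, -237.3, 142.1]
eef_rot: [0.16, 0.987, -0.0, -0.0]
ft_force: [-0.0, -0.2, 0.6]
opening: 0.496
gripper_force: 0.0
```

```bash
python3 - <<'E'
from h import *
s,cam,im=snap('w5')
hsv=cv2.cvtColor(im,cv2.COLOR_BGR2HSV)
teal=(hsv[...,0]>70)&(hsv[...,0]<95)&(hsv[...,1]>60)
p=proj(cam,[[605,-235,9]])[0].astype(int);print(p)
o=np.zeros_like(teal);sl=np.s_[p[1]-50:p[1]+45,p[0]-28:p[0]+28];o[sl]=~teal[sl];print(rect(o,cam,9,100))
E
```

```text
clock 14.27 tcp [ 600.5 -237.3  142.1] yaw 71.6 open 0.496 q [-0.56  0.4   1.45 -0.    1.29 -1.81]
[327 194]
[(array([325., 194.]), array([ 604.3, -236.3,  102.2,   17.6,  -18.7]))]
```

View pics/w5.png

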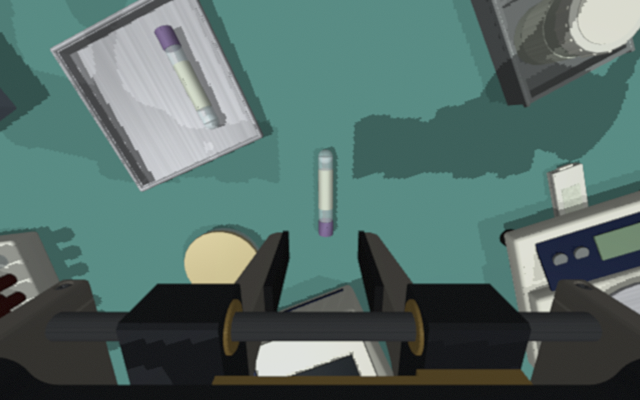

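The first tube lies in the steel tray at (185,78). The second tube is centred between the fingers at (326,192).

>>> {"api": "apply_moves", "payload": {"commands": [[[0.002,0.001,-0.035,0,0,0],[0.002,0,-0.035,0,0,0],[0,0,-0.035,0,0,0],[0,0,-0.02,0,0,0],[0,0,-0.006,0,0,0]]]}}

```text
clock: 14.73
eef_pos: [599.7, -236.2, 6.7]
eef_rot: [0.162, 0.987, 0.002, -0.004]
ft_force: [-0.2, -0.7, -1.2]
opening: 0.499
gripper_force: 0.0
```

>>> {"api": "apply_moves", "payload": {"commands": [[[0,0,-0.004,0,0,0],[0,0,0,0,0,0],[0,0,0,0,0,0]]]}}

```text
clock: 14.98
eef_pos: [605.2, -238.3, 9.7]
eef_rot: [0.162, 0.987, -0.001, 0.001]
ft_force: [-0.2, 0.3, 0.4]
opening: 0.498
gripper_force: 0.0
```

>>> {"api": "apply_moves", "payload": {"commands": [[[0,0.001,-0.004,0,0,0],[0,0,0,0,0,0],[0,0,0,0,0,0]]]}}

```text
clock: 15.23
eef_pos: [604.6, -236.2, 4.3]
eef_rot: [0.162, 0.987, -0.0, 0.001]
ft_force: [-0.0, -0.4, 0.6]
opening: 0.501
gripper_force: 0.0
```

>>> {"api": "apply_moves", "payload": {"commands": [[[0,0,0,0,0,0],[0,0,0,0,0,0],[0,0,0,0,0,0],[0,0,0,0,0,0],[0,0,0,0,0,0]]], "claw": 1}}

```text
clock: 15.65
eef_pos: [604.2, -236.1, 3.6]
eef_rot: [0.162, 0.987, 0.0, 0.0]
ft_force: [-0.6, 1.0, 0.9]
opening: 0.161
gripper_force: 30.1
```

>>> {"api": "apply_moves", "payload": {"commands": [[[0,0,0,0,0,0],[0,0,0,0,0,0],[0,0,0,0,0,0]]]}}

```text
clock: 15.9
eef_pos: [604.2, -236.1, 3.6]
eef_rot: [0.162, 0.987, 0.0, 0.0]
ft_force: [-0.5, 0.3, 0.4]
opening: 0.162
gripper_force: 30.0
```

>>> {"api": "apply_moves", "payload": {"commands": [[[0,0,0.02,0,0,0],[0,0,0.03,0,0,0],[-0.01,-0.01,0.025,0,0,0.03],[-0.02,-0.02,0,0,0,0.06],[-0.025,-0.025,0,0,0,0.07]]]}}

```text
clock: 16.32
eef_pos: [551.0, -291.5, 81.2]
eef_rot: [0.079, 0.997, -0.001, 0.002]
ft_force: [0.3, -1.4, -1.0]
opening: 0.167
gripper_force: 30.0
```

>>> {"api": "apply_moves", "payload": {"commands": [[[-0.025,-0.025,0,0,0,0.07],[-0.025,-0.025,0,0,0,0.07],[-0.025,-0.025,0,0,0,0.06],[-0.015,-0.015,0,0,0,0.04],[-0.006,-0.006,0,0,0,0.01]]]}}

```text
clock: 16.73
eef_pos: [451.1, -389.3, 78.7]
eef_rot: [-0.042, 0.999, -0.0, -0.0]
ft_force: [0.1, -0.3, -0.0]
opening: 0.167
gripper_force: 30.0
```

>>> {"api": "apply_moves", "payload": {"commands": [[[0,0,0,0,0,0],[0,0,0,0,0,0],[0,0,0,0,0,0]]]}}

```text
clock: 16.98
eef_pos: [454.2, -385.9, 78.5]
eef_rot: [-0.043, 0.999, 0.0, 0.0]
ft_force: [-0.0, -0.0, -0.1]
opening: 0.163
gripper_force: 30.0
```

Down to about 6.6 mm: 72 mm in all.

>>> {"api": "apply_moves", "payload": {"commands": [[[0,0,-0.03,0,0,0],[0,0,-0.025,0,0,0],[0,0,-0.012,0,0,0],[0,0,-0.002,0,0,0],[0,0,0,0,0,0]]]}}

```text
clock: 17.4
eef_pos: [453.6, -386.1, 9.2]
eef_rot: [-0.043, 0.999, 0.001, -0.0]
ft_force: [0.6, 0.1, 0.6]
opening: 0.16
gripper_force: 30.0
```

>>> {"api": "apply_moves", "payload": {"commands": [[[0,0,-0.001,0,0,0],[0,0,0,0,0,0],[0,0,0,0,0,0]]]}}

```text
clock: 17.65
eef_pos: [453.9, -387.8, 9.9]
eef_rot: [-0.043, 0.999, -0.001, 0.001]
ft_force: [0.2, 0.2, -0.3]
opening: 0.165
gripper_force: 30.0
```

>>> {"api": "apply_moves", "payload": {"commands": [[[0,0,-0.003,0,0,0],[0,0,0,0,0,0],[0,0,0,0,0,0]]]}}

```text
clock: 17.9
eef_pos: [453.9, -387.9, 6.5]
eef_rot: [-0.043, 0.999, -0.001, 0.001]
ft_force: [1.8, 0.0, 3.4]
opening: 0.166
gripper_force: 30.0
```

>>> {"api": "apply_moves", "payload": {"commands": [[[0,0,0,0,0,0],[0,0,0,0,0,0],[0,0,0,0,0,0],[0,0,0,0,0,0]]], "claw": 0.66}}

```text
clock: 18.23
eef_pos: [452.9, -386.7, 5.1]
eef_rot: [-0.043, 0.999, 0.0, -0.0]
ft_force: [0.2, -1.1, -0.4]
opening: 0.339
gripper_force: 0.0
```

>>> {"api": "apply_moves", "payload": {"commands": [[[0,0,0.025,0,0,0],[0,0,0.035,0,0,0],[0,0,0.04,0,0,0],[0.01,0.02,0.035,0,0,0],[0.013,0.03,0.025,0,0,0]]]}}

```text
clock: 18.65
eef_pos: [476.5, -339.5, 169.5]
eef_rot: [-0.041, 0.999, -0.002, 0.001]
ft_force: [-0.5, 0.6, 0.0]
opening: 0.339
gripper_force: 0.0
```

>>> {"api": "apply_moves", "payload": {"commands": [[[0.015,0.036,0.02,0,0,0],[0.016,0.036,0.01,0,0,0],[0.016,0.036,0,0,0,0],[0.016,0.036,0,0,0,0],[0.016,0.036,0,0,0,0]]]}}

```text
clock: 19.07
eef_pos: [554.8, -157.0, 194.8]
eef_rot: [-0.042, 0.999, -0.0, 0.0]
ft_force: [0.4, -0.8, 0.6]
opening: 0.34
gripper_force: 0.0
```

>>> {"api": "apply_moves", "payload": {"commands": [[[0.016,0.036,0,0,0,0],[0.016,0.036,0,0,0,0],[0.016,0.036,0,0,0,0],[0.015,0.03,0,0,0,0],[0.015,0.024,0,0,0,0]]], "claw": 0.3}}

```text
clock: 19.48
eef_pos: [632.6, 6.1, 194.2]
eef_rot: [-0.043, 0.999, 0.0, -0.0]
ft_force: [0.5, -0.4, -0.7]
opening: 0.676
gripper_force: 0.0
```

>>> {"api": "apply_moves", "payload": {"commands": [[[0.015,0.015,0,0,0,0],[0.015,0.01,0,0,0,0],[0,0,0,0,0,0],[0,0,0,0,0,0],[0,0,0,0,0,0]]]}}

```text
clock: 19.9
eef_pos: [661.7, 27.5, 194.2]
eef_rot: [-0.042, 0.999, -0.0, -0.001]
ft_force: [0.2, -0.7, 0.7]
opening: 0.699
gripper_force: 0.0
```

```bash
python3 - <<'E'
from h import *
s,cam,im=snap('w6')
E
```

```text
clock 19.9 tcp [661.7  27.5 194.2] yaw 94.9 open 0.699 q [-0.14  0.4   1.35 -0.    1.4  -1.8 ]
```

View pics/w6.png

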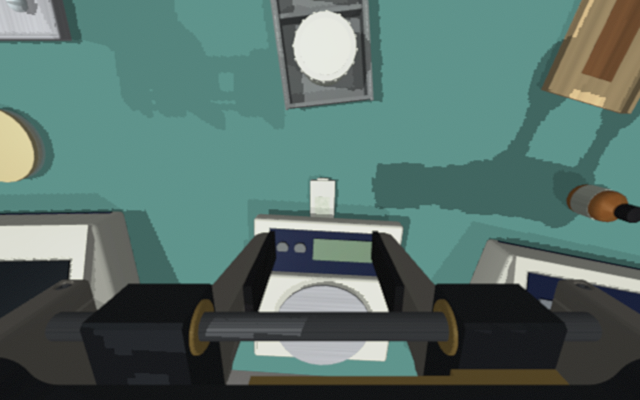

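The mailer's near end shows at (311–333,179), and it goes under the balance front at about (322,217). The instruments left and right need a clearance check.

```bash
python3 - <<'E'
from h import *
im=cv2.imread('pics/w6.png');cam=np.load('pics/w6.npy',allow_pickle=True).item()
hsv=cv2.cvtColor(im,cv2.COLOR_BGR2HSV);w=(hsv[...,1]<45)&(hsv[...,2]>140)
o=np.zeros_like(w);o[165:215,295:350]=w[165:215,295:350];r=rect(o,cam,10,100);print(r)
for c in cv2.findContours(o.astype(np.uint8),0,1)[0]:
    if cv2.contourArea(c)<100: continue
    P=ray(cam,c[:,0,:],10)[:,:2]
    for x in (660,670,680,690): 
        s=P[abs(P[:,0]-x)<3.5]
        if len(s):print(x,s[:,1].min().round(1),s[:,1].max().round(1))
    print(P[:,0].min(),P[:,0].max())
print(ray(cam,[(122,212),(485,240)],130).round(),ray(cam,[(255,217),(403,226)],55).round(1))
E
```

```text
[(array([322., 197.]), array([681.2,  26.6,  49.9,  32.1,   4.1]))]
660 9.1 40.7
670 9.5 41.6
680 10.2 42.7
690 11.0 43.1
655.991981076769 706.6374927221912
[[ 677. -153.  130.]
 [ 676.  177.  130.]] [[700.7 -51.4  55. ]
 [696.8 125.4  55. ]]
```

>>> {"api": "apply_moves", "payload": {"commands": [[[0.007,-0.001,-0.035,0,0,0],[0.006,0,-0.035,0,0,0],[0,0,-0.035,0,0,0],[0,0,-0.035,0,0,0],[0,0,-0.025,0,0,0]]]}}

```text
clock: 20.37
eef_pos: [673.0, 26.3, 26.2]
eef_rot: [-0.042, 0.999, 0.0, -0.002]
ft_force: [-0.5, 0.9, 0.0]
opening: 0.7
gripper_force: 0.0
```

>>> {"api": "apply_moves", "payload": {"commands": [[[0,0,-0.01,0,0,0],[0,0,0,0,0,0],[0,0,0,0,0,0],[0,0,0,0,0,0]]]}}

```text
clock: 20.7
eef_pos: [677.3, 26.6, 22.5]
eef_rot: [-0.042, 0.999, -0.0, 0.002]
ft_force: [0.1, -0.2, -0.3]
opening: 0.696
gripper_force: 0.0
```

>>> {"api": "apply_moves", "payload": {"commands": [[[-0.001,0,-0.01,0,0,0],[0,0,-0.007,0,0,0],[0,0,0,0,0,0],[0,0,0,0,0,0]]]}}

```text
clock: 21.03
eef_pos: [673.9, 27.3, 2.0]
eef_rot: [-0.043, 0.999, 0.0, -0.001]
ft_force: [-0.1, 0.3, -0.3]
opening: 0.699
gripper_force: 0.0
```

>>> {"api": "apply_moves", "payload": {"commands": [[[0,0,0.0015,0,0,0],[0,0,0,0,0,0],[0,0,0,0,0,0]]]}}

```text
clock: 21.28
eef_pos: [674.9, 27.1, 4.7]
eef_rot: [-0.043, 0.999, -0.0, 0.001]
ft_force: [0.5, -0.7, 1.2]
opening: 0.701
gripper_force: 0.0
```

>>> {"api": "apply_moves", "payload": {"commands": [[[0,0,0,0,0,0],[0,0,0,0,0,0],[0,0,0,0,0,0],[0,0,0,0,0,0],[0,0,0,0,0,0]]], "claw": 1}}

```text
clock: 21.7
eef_pos: [674.4, 27.2, 4.1]
eef_rot: [-0.043, 0.999, 0.0, -0.0]
ft_force: [0.5, -0.9, -0.8]
opening: 0.359
gripper_force: 0.0
```

>>> {"api": "apply_moves", "payload": {"commands": [[[0,0,0,0,0,0],[0,0,0,0,0,0],[0,0,0,0,0,0]]]}}

```text
clock: 21.95
eef_pos: [674.4, 27.2, 4.1]
eef_rot: [-0.043, 0.999, 0.0, -0.0]
ft_force: [-0.5, -0.2, -0.4]
opening: 0.339
gripper_force: 29.9
```

>>> {"api": "apply_moves", "payload": {"commands": [[[-0.006,-0.0005,0.001,0,0,0],[-0.012,-0.001,0,0,0,0],[-0.015,-0.001,0,0,0,0],[-0.015,-0.001,0,0,0,0],[-0.015,-0.001,0,0,0,0]]]}}

```text
clock: 22.37
eef_pos: [610.2, 22.7, 5.0]
eef_rot: [-0.043, 0.999, 0.0, -0.0]
ft_force: [-0.3, -0.0, -0.7]
opening: 0.343
gripper_force: 29.9
```

>>> {"api": "apply_moves", "payload": {"commands": [[[-0.01,-0.001,0,0,0,0],[0,0,0,0,0,0],[0,0,0.02,0,0,0],[0,0,0.03,0,0,0],[0,0,0.03,0,0,0]]]}}

```text
clock: 22.78
eef_pos: [600.7, 21.8, 85.2]
eef_rot: [-0.043, 0.999, 0.0, -0.001]
ft_force: [0.5, -0.2, -0.7]
opening: 0.347
gripper_force: 29.9
```

```bash
python3 - <<'E'
from h import *
s,cam,im=snap('w7');t=robot.grab_frame('top');cv2.imwrite('pics/t7.png',t)
o=cv2.imread('pics/top0.png')
a=cv2.cvtColor(o,6)[60:130,262:345].astype(np.float32);b=cv2.cvtColor(t,6)[60:130,262:345].astype(np.float32)
print('balance shift px',cv2.phaseCorrelate(a,b))
E
```

```text
clock 22.78 tcp [600.7  21.8  85.2] yaw 94.9 open 0.347 q [-0.16  0.35  1.63 -0.    1.16 -1.82]
balance shift px ((0.03998007690507421, 0.4138596963600776), 0.16306779620088177)
```

View pics/w7.png

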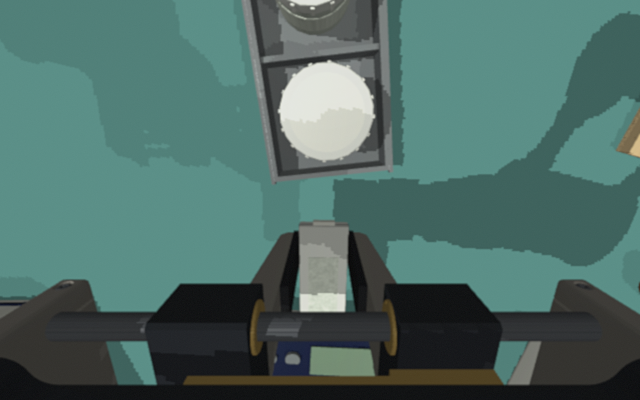

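The mailer is free and gripped level at (323,265), and the balance has not moved (0.4 px). Next, over to the plywood tray.

>>> {"api": "apply_moves", "payload": {"commands": [[[-0.003,0.015,0.01,0,0,0],[-0.01,0.025,0.005,0,0,-0.02],[-0.014,0.028,0,0,0,-0.025],[-0.015,0.03,0,0,0,-0.025],[-0.015,0.03,0,0,0,-0.025]]]}}

```text
clock: 23.3
eef_pos: [542.8, 151.4, 99.2]
eef_rot: [0.006, 1.0, 0.0, -0.001]
ft_force: [1.8, 0.6, -1.6]
opening: 0.345
gripper_force: 29.9
```

>>> {"api": "apply_moves", "payload": {"commands": [[[-0.015,0.03,0,0,0,-0.025],[-0.015,0.03,0,0,0,-0.025],[-0.015,0.03,0,0,0,-0.025],[-0.015,0.03,0,0,0,-0.025],[-0.015,0.03,0,0,0,-0.025]]]}}

```text
clock: 23.72
eef_pos: [467.2, 301.5, 99.1]
eef_rot: [0.068, 0.998, -0.0, -0.001]
ft_force: [1.2, -0.5, -0.7]
opening: 0.34
gripper_force: 29.9
```

>>> {"api": "apply_moves", "payload": {"commands": [[[-0.015,0.025,0,0,0,-0.025],[-0.012,0.02,0,0,0,-0.01],[-0.005,0.009,0,0,0,0],[0,0,0,0,0,0],[0,0,0,0,0,0]]]}}

```text
clock: 24.13
eef_pos: [437.2, 353.4, 99.5]
eef_rot: [0.084, 0.996, -0.001, -0.0]
ft_force: [0.6, -1.1, -0.4]
opening: 0.344
gripper_force: 29.9
```

```bash
python3 - <<'E'
from h import *
s,cam,im=snap('w8')
E
```

```text
clock 24.13 tcp [437.2 353.4  99.5] yaw 80.3 open 0.344 q [ 0.47  0.24  1.74 -0.    1.16 -0.94]
```

View pics/w8.png

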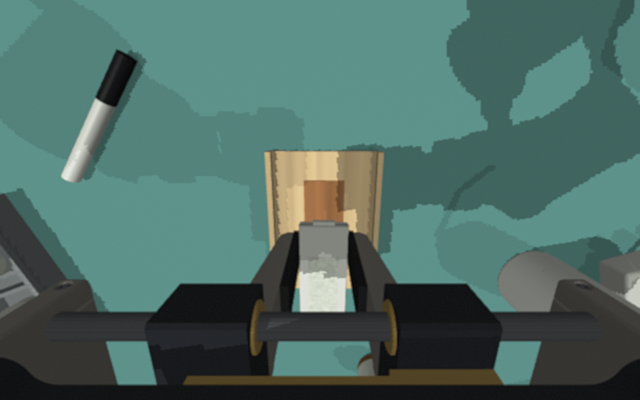

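The tray's near end is at (265–383,152), the patch's near edge at (304–345,181), and the mailer's held near end at (323,223).

```bash
python3 - <<'E'
from h import *
cam=np.load('pics/w8.npy',allow_pickle=True).item()
a=ray(cam,[(304,181),(345,181)],4)[:,:2];b=ray(cam,[(265,153),(383,153)],12)[:,:2];print(a,b)
u=np.array([np.cos(np.radians(-9.7)),np.sin(np.radians(-9.7))])
print('centre',a.mean(0)+47*u,b.mean(0)+75*u, ray(cam,(323,222),110-0.5)[0])
print('TCP tgt',(a.mean(0)+47*u)-24.5*u)
E
```

```text
[[413.0173378  337.50899561]
 [419.68962335 377.11528724]] [[379.37340218 307.80482863]
 [397.48493426 415.15031671]]
centre [462.68154362 349.39314058] [462.3569284 348.8408692] [418.15547675 355.81220452 109.5       ]
TCP tgt [438.53180863 353.52113038]
```

>>> {"api": "apply_moves", "payload": {"commands": [[[0.002,0,-0.03,0,0,0],[0,0,-0.03,0,0,0],[0,0,-0.02,0,0,0],[0,0,-0.006,0,0,0],[0,0,0,0,0,0]]]}}

```text
clock: 24.6
eef_pos: [438.7, 351.8, 12.2]
eef_rot: [0.086, 0.996, -0.001, -0.002]
ft_force: [0.4, -0.5, -0.3]
opening: 0.343
gripper_force: 29.9
```

>>> {"api": "apply_moves", "payload": {"commands": [[[0,0,0,0,0,0],[0,0,0,0,0,0],[0,0,0,0,0,0]]]}}

```text
clock: 24.85
eef_pos: [441.0, 354.2, 16.0]
eef_rot: [0.085, 0.996, 0.001, 0.001]
ft_force: [0.6, -0.1, -0.0]
opening: 0.34
gripper_force: 29.9
```

>>> {"api": "apply_moves", "payload": {"commands": [[[0,0,-0.005,0,0,0],[0,0,0,0,0,0],[0,0,0,0,0,0],[0,0,0,0,0,0]]]}}

```text
clock: 25.18
eef_pos: [439.4, 353.7, 9.1]
eef_rot: [0.085, 0.996, 0.0, 0.0]
ft_force: [-0.7, 0.1, -0.3]
opening: 0.344
gripper_force: 29.9
```

>>> {"api": "apply_moves", "payload": {"commands": [[[0,0,-0.001,0,0,0],[0,0,0,0,0,0],[0,0,0,0,0,0]]]}}

```text
clock: 25.43
eef_pos: [439.4, 353.7, 8.1]
eef_rot: [0.085, 0.996, -0.0, -0.0]
ft_force: [0.2, -0.1, -0.8]
opening: 0.347
gripper_force: 29.9
```

>>> {"api": "apply_moves", "payload": {"commands": [[[0,0,0,0,0,0],[0,0,0,0,0,0],[0,0,0,0,0,0],[0,0,0,0,0,0]]], "claw": 0.52}}

```text
clock: 25.77
eef_pos: [439.5, 353.7, 8.1]
eef_rot: [0.085, 0.996, 0.0, 0.0]
ft_force: [0.5, 0.7, 0.8]
opening: 0.477
gripper_force: 0.0
```

>>> {"api": "apply_moves", "payload": {"commands": [[[0,0,0.02,0,0,0],[0,0,0.035,0,0,0],[0,0,0.04,0,0,0],[-0.01,0.03,0.04,0,0,0],[-0.02,0.035,0.02,0,0,0]]]}}

```text
clock: 26.18
eef_pos: [416.2, 410.9, 159.5]
eef_rot: [0.087, 0.996, 0.002, 0.003]
ft_force: [0.5, 1.5, -0.3]
opening: 0.482
gripper_force: 0.0
```

>>> {"api": "apply_moves", "payload": {"commands": [[[-0.02,0.035,0,0,0,0],[-0.02,0.035,0,0,0,0],[0,0,0,0,0,0],[0,0,0,0,0,0],[0,0,0,0,0,0]]]}}

```text
clock: 26.6
eef_pos: [372.8, 480.1, 153.9]
eef_rot: [0.085, 0.996, -0.0, -0.0]
ft_force: [0.5, -1.0, 0.4]
opening: 0.478
gripper_force: 0.0
```

```bash
python3 - <<'E'
from h import *
t=robot.grab_frame('top')
cv2.imwrite('pics/t9.png',cv2.resize(t[60:310,120:520],None,fx=2,fy=2,interpolation=2))
cam=robot.camera_model('top')
h=cv2.cvtColor(t,cv2.COLOR_BGR2HSV)
w=(h[...,1]<45)&(h[...,2]>150)
def b(x0,y0,x1,y1,z):
    o=np.zeros_like(w);o[y0:y1,x0:x1]=w[y0:y1,x0:x1];return rect(o,cam,z,40)
print('mailer',b(140,205,200,285,14)); print('jars',b(280,195,345,290,72))
print(robot.state()['clock'],robot.state()['eef_pos'])
a=cv2.imread('pics/top0.png')
print(cv2.phaseCorrelate(cv2.cvtColor(a,6)[60:130,262:345].astype(np.float32),cv2.cvtColor(t,6)[60:130,262:345].astype(np.float32)))
E
```

```text
mailer [(array([169., 243.]), array([465.7, 348.7,  87.6,  34.3, -10.9]))]
jars [(array([316., 263.]), array([429.3,  -0.5,  61.5,  57.9,   1.4])), (array([309., 223.]), array([516.8,  17.3,  60.8,  58.6,   1.5]))]
26.65 [373.18609735 479.64370676 153.90577983]
((0.02212973757869463, -0.002449589928453122), 1.0050032284524706)
```

View pics/t9.png

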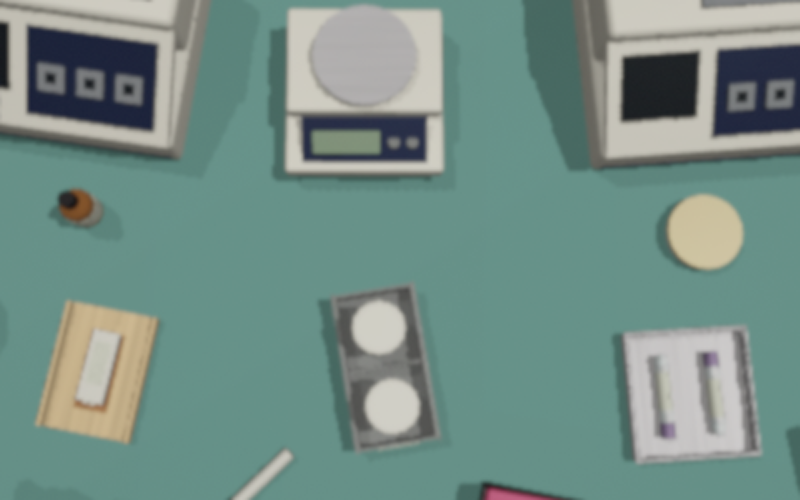

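The crop shows everything in place. The mailer is on the patch at (98,370), within about 4 mm of centre, the jars are in both bays, and the tubes lie parallel at (664,397) and (712,392). The balance has not moved.

```bash
python3 -c "
from station import robot
print(robot.job_done())"
```

```text
the job is handed in; nothing more can be done
None
```

I handed the job in at about 27 s. The last top view showed both jars upright in separate bays, the tubes flat and apart in the steel tray, the mailer about 4 mm off the plywood tray's centre, and the balance unmoved; the hand-in returned no verdict.

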